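# Pin the cover of a blood-sample carrier

## Robot

A 6-joint arm with a two-finger parallel gripper is mounted at the origin on the work surface. World frame = base frame: x ahead of the robot, y to its left, z up, the work surface at z = 0. Lengths are in mm, angles in rad, forces in N, time in s.
With the tool pointing down it reaches from about 250 to 725 mm from the base axis. Payload 9.7 kg.
Tool frame: the origin (TCP) lies at the centre of the arm's flange, where the gripper is bolted on; the fingertips stand 173 mm ahead of it and the grasp point (between the pads) lies 155 mm ahead of it; x points along the fingers, z is the direction in which the jaws open and shut, and the axes are right-handed (so a half turn about x gives the same grasp; the last joint's range is limited). The gripper opens to 85 mm and grips with 20 to 120 N. Pads are 22 mm wide; open, the fingers measure 114 mm over their backs; the gripper's body (76 mm by 85 mm) begins 54 mm behind the grasp point. The pads swing forward as they close: fully open they stand 13 mm farther back than shut.
Start: joints at [1.304, 0.087, 0.176, 1.66, 0, 1.571], TCP at [145.003, 530.539, 404.684] pointing down, gripper open.
Joint ranges: [-3.13, 3.13], [-0.85, 1.81], [-1.15, 1.24], [-2.2, 2.28], [-1.44, 1.52], [-3.14, 3.14]. Speed limits (rad/s): [2.22, 2.22, 2.57, 3.14, 3.14, 3.14].

## Interface

Orientations are given as a unit quaternion [x, y, z, w].
In Python, from workcell import ctrl, capture gives the robot as it stands.
- The arm moves only by the tool step_arm, never from a script. Its argument "rows" is a list of rows, each an object with "delta_pos": the shift along the tool's x, y, z in m, a list of three; "twist": the turn about the tool's x in rad. In form: [{"delta_pos": [tx, ty, tz], "twist": twist}, ...]. A call has 1 to 5 rows; each row shifts and turns the commanded pose from where the row before left it, along the tool's axes as they then stand; what a row does not reach is not made up. A row lasts 1/12 s, in which the tool goes at most 41.7 mm and 7.16 degrees, less where a joint would pass 70% of its speed; a pose out of reach is approached as far as the arm can. A call with a gripper value outside its range is refused whole. "gripper" is the closure, from 0 (fully open) to 1 (shut), set as the call begins (left out, the last holds). The fingers move at their own pace and stop on an object; "force" is the grip in N (left out, the last holds). Time passes only in rows, so rows that do not move let the fingers close. It gives the time, the measured TCP pose, the force and the opening at its end, in the units of the state.
- ctrl.read_state(): the state, without advancing time (a new reading comes with each control period).
- capture(name): name is "scene" or "top" or "wrist"; returns a dict with "color" (420x560x3 uint8, red, green, blue), "fx", "fy", "cx", "cy" (pixels), "T" (4x4, takes a point from camera to world coordinates); the wrist camera has in their place "hand_eye" (4x4, takes a point from camera to tool coordinates, whose origin is the TCP and whose axes are the tool frame's). Camera axes: x right, y down, z forward; pixel columns grow to the right and rows downward; lengths in mm; the calibration is good to about 2 mm. The wrist camera is an equidistant fisheye: a pixel r from the principal point sees the ray r / f radians off the axis. A picture is of the moment at which its call begins: read the wrist's pose just before it. There is no depth.
- ctrl.job_done(): hands the job in, once; it reports no verdict.
The state is a dict: "time_s": time; "joint_positions": joint angles; "joint_velocities": joint speeds; "effort": joint torques, N m; "tcp_pos": TCP position; "ee_rot": TCP orientation; "wrist_force": force on the tool from outside, world axes, zero at the start; "wrist_torque": the same for the moment, N m; "finger_gap": finger opening in mm.
Only numpy, scipy, OpenCV 4.12 (cv2) and the standard library are available. Lean on these libraries where they do the work, as an engineer would, in place of code of your own. Each camera call takes 0.05 s, during which the arm holds its last target.

## Task

The clear cover of the sample carrier is pinned at one end only. Take the long locking rod from the foam block and thread it from above through both lugs at the open end, first the cover's lug and then the base's lug below it, until its collar sits flat on the upper lug. Lower it in rather than letting it drop, let go of it, and leave the short rod and the sample tube in the foam block alone.

Things in the scene. Friction and masses are not known exactly. Their poses are not given: they have to be found in the camera images.
- long_rod_grip (a point): Long locking rod, 160 g: steel shank 10 dia x 100 long, collar 44 dia x 6, grey grip 20 dia x 60 tall. Point: grip centre on the axis, 36 above the collar's underside, 136 above the foot; z up the rod. Stands loose in one of 3 holes (any; 16 wide, 40 deep, 75 apart in a row) of a fixed white foam block 70 x 210 x 52 high; grip 55 higher than the short rod's. Pull straight up. Sizes in mm.
- upper_hole (a point): Centre of the upper lug's hole at its top face, 115 mm above the bench, flush with the cover; z up, y to the carrier's middle. Two steel lugs 56 x 66 x 8 with 26 mm holes on one vertical axis, 35 from the end wall, the lower 65 below the upper. Carrier: fixed box 150 x 200, grey base, clear cover, tubes inside, handle to 143 high mid-cover. The rod at its other end does not come out.
- short_rod_grip (a point): Grip centre of the short rod, a bystander: same collar and grip as the long rod but a shank only 45 mm long. It stands in another hole of the foam block; this point is 93 mm above the bench, 81 mm above its foot.
- sample_tube_mid (a point): Middle of a red-capped sample tube, a bystander: 13 mm in diameter (cap 17 mm), 85 mm long, standing in the remaining hole of the foam block; its top is 97 mm above the bench.
There are look-alikes about, which are no part of the job. What is shaped like the part that bears long_rod_grip but black or red is not meant.

How it is judged:
By the outcome, as a careful person would: the job done as asked, in the order asked, and still so for the second after the job is handed in, with the robot touching nothing.
It also fails if it takes over 42 s, if anything falls off the work surface, if the arm or the gripper's body presses on something with over 40 N, if the wrist force passes 120 N, or if a joint passes its speed limit or range.

## Working session

There is one attempt and no reset: what is moved stays moved. The work goes in short steps, Python scripts to look and compute and a tool call to move; the robot and the scene stay as the last step left them, time stands still between calls to the robot, and variables do not carry over. Pictures are saved under pics/ and viewed, and the job is handed in when it is done.

Besides the shell and the picture viewer there is one more tool, called after "Request:" by a JSON object that holds its "api" and its "payload", one argument or row to a line. step_arm: Moves the arm, as the interface text tells. Its arguments: {"type":"object","properties":{"rows":{"type":"array","items":{"type":"object","properties":{"delta_pos":{"type":"array","items":{"type":"number"}},"twist":{"type":"number"}}}},"gripper":{"type":"number"},"force":{"type":"number"}},"required":["rows"]}

```bash
mkdir -p pics; ls
cat > h.py <<'E'
import numpy as np, cv2
from workcell import ctrl, capture
def save(n,f):
    d=capture(n); cv2.imwrite('pics/'+f+'.png',d['color'][:,:,::-1]); np.save('pics/'+f+'.npy',{k:v for k,v in d.items()},allow_pickle=True); return d
def load(f): return np.load('pics/'+f+'.npy',allow_pickle=True).item()
def ray(d,u,v):
    T=np.array(d['T']); r=np.array([(u-d['cx'])/d['fx'],(v-d['cy'])/d['fy'],1.]); return T[:3,3],T[:3,:3]@r
def atz(d,u,v,z):
    o,r=ray(d,u,v); return o+r*(z-o[2])/r[2]
def proj(d,p):
    T=np.array(d['T']); q=T[:3,:3].T@(np.array(p)-T[:3,3]); return d['fx']*q[0]/q[2]+d['cx'],d['fy']*q[1]/q[2]+d['cy']
E
python3 - <<'E'
from h import *
for n in ['scene','top','wrist']: 
    d=save(n,n+'1'); print(n,d['fx'],d['cx'],d['cy'],np.round(d.get('T',d.get('hand_eye')),3).tolist())
print(ctrl.read_state())
E
```

```text
pics
scene 486.0537408076697 276.7435433712159 209.2128839470749 [[-0.251, 0.669, -0.699, 1054.074], [0.968, 0.176, -0.179, 32.073], [0.003, -0.722, -0.692, 660.82], [0.0, 0.0, 0.0, 1.0]]
top 433.269211639826 271.9901973355666 215.51149660943832 [[0.05, -0.977, 0.209, 361.661], [-0.999, -0.05, 0.007, -128.997], [0.003, -0.209, -0.978, 801.813], [0.0, 0.0, 0.0, 1.0]]
wrist 325.19226210127806 276.3360456971 209.69080023339754 [[-0.001, -0.325, 0.946, 29.868], [0.0, -0.946, -0.325, 84.0], [1.0, 0.0, 0.001, 0.174], [0.0, 0.0, 0.0, 1.0]]
{'time_s': 0.15, 'joint_positions': array([1.30400101e+00, 8.73616284e-02, 1.75335425e-01, 1.65980412e+00,
       1.21516596e-05, 1.57079718e+00]), 'joint_velocities': array([ 2.29660204e-04, -2.04389699e-03,  1.98590179e-03, -1.30055546e-03,
        6.26918776e-05,  8.13112775e-04]), 'effort': array([-1.15130908e-03, -5.20763540e+01,  4.65044439e+01,  1.39446021e-02,
       -4.21160621e-05,  1.83808032e-05]), 'tcp_pos': array([145.0044893 , 530.55265432, 404.1403938 ]), 'ee_rot': array([-0.42927478,  0.56235235,  0.42883796,  0.56176597]), 'wrist_force': array([-0.2600652 ,  0.79390836, -0.04003467]), 'wrist_torque': array([ 0.03843943, -0.02097467,  0.04994223]), 'finger_gap': 85.51747201272971}
```

View pics/scene1.png

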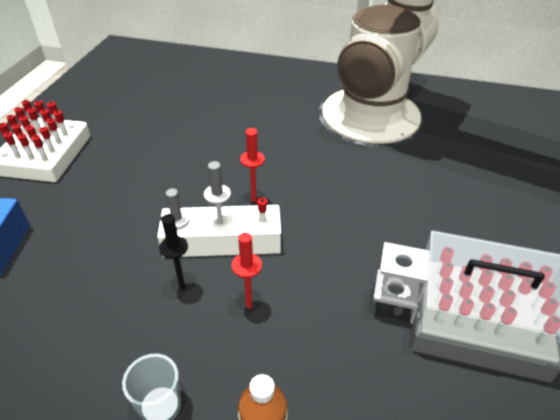

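View pics/top1.png

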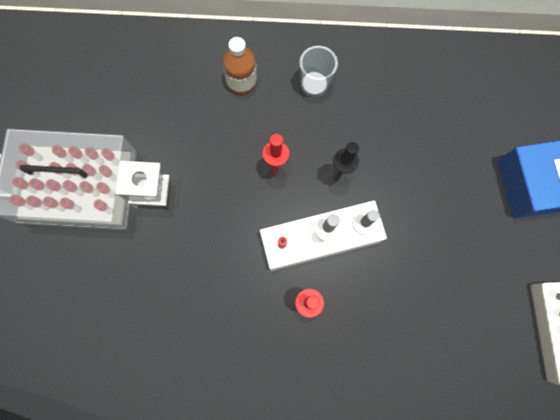

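View pics/wrist1.png

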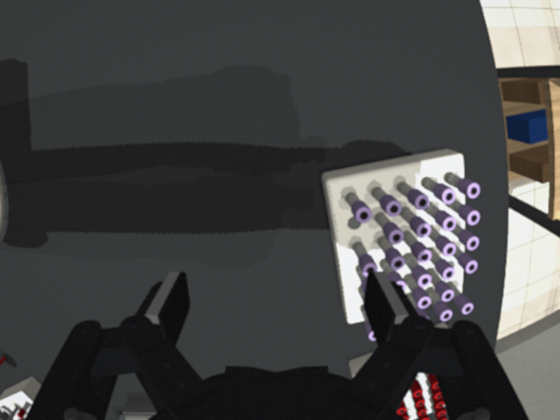

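Run:
```python
from h import *
a=cv2.imread('pics/scene1.png'); b=cv2.imread('pics/top1.png')
f=lambda im,x,y,w,h,s:cv2.resize(im[y:y+h,x:x+w],None,fx=s,fy=s,interpolation=cv2.INTER_CUBIC)
cv2.imwrite('pics/c1.png',f(a,150,120,140,140,4)); cv2.imwrite('pics/c2.png',f(b,255,195,140,80,5))
cv2.imwrite('pics/c3.png',f(a,365,230,110,100,5)); cv2.imwrite('pics/c4.png',f(b,0,120,190,120,4))
```

```text
(no output)
```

View pics/c1.png

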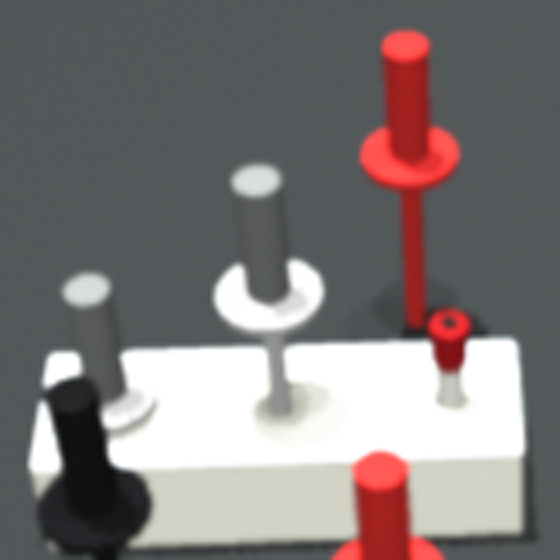

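View pics/c2.png

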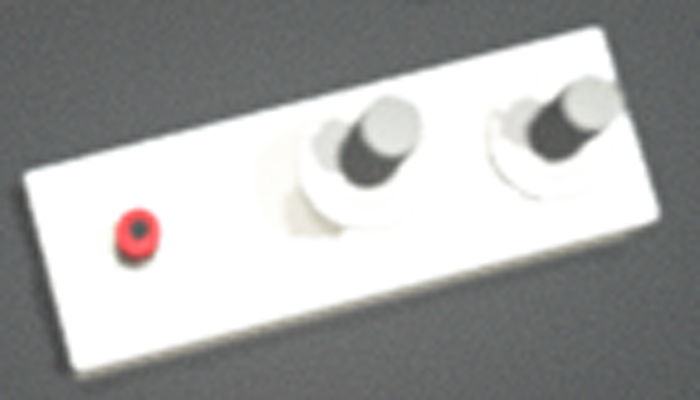

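View pics/c3.png

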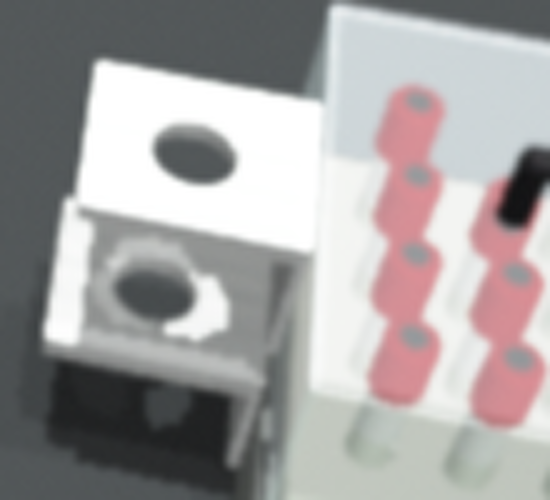

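View pics/c4.png

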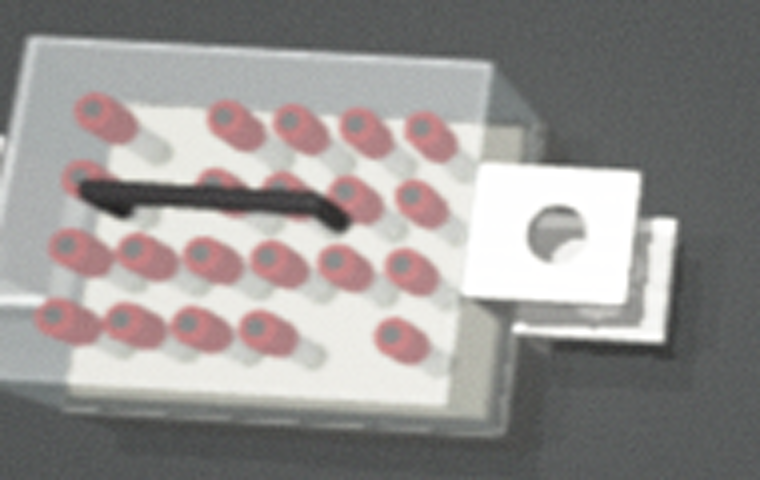

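```bash
cat >> h.py <<'E'
def tri(obs):
    A=np.zeros((3,3));b=np.zeros(3)
    for d,u,v in obs:
        o,r=ray(d,u,v); r=r/np.linalg.norm(r); P=np.eye(3)-np.outer(r,r); A+=P;b+=P@o
    return np.linalg.solve(A,b)
E
python3 - <<'E'
from h import *
s=load('scene1');t=load('top1')
for nm,ps,pt,z in [('long top',(214.25,165.),(333.2,220.4),178),('hole',(404,260.6),(139,178.75),115),('short top',(171.8,192.3),(373,215.5),123),('tube top',(262.3,200),(282.6,242),97)]:
    print(nm,tri([(s,*ps),(t,*pt)]).round(1),atz(s,*ps,z).round(1),atz(t,*pt,z).round(1))
# upper lug corners (z115)
for c in [(97,60),(325,100),(310,250),(78,207)]: print('S',atz(s,365+c[0]/5,230+c[1]/5,115).round(1))
for c in [(478,162),(640,172),(627,306),(462,294)]: print('T',atz(t,c[0]/4,120+c[1]/4,115).round(1))
for c in [(25,175),(600,27),(660,212),(78,372)]: print('F',atz(t,255+c[0]/5,195+c[1]/5,52).round(1))
# rods lookalike: 
for nm,p in [('redA top',(251.4,131.5)),('redB',(245,236)),('black',(168.5,218))]: print(nm,atz(s,*p,166).round(1))
for nm,p in [('redA',(313,303)),('redB',(277,140)),('black',(351,147))]: print(nm,atz(t,*p,166).round(1))
E
```

```text
long top [ 492.3 -214.6  177. ] [ 493.5 -213.9  178. ] [ 492.2 -214.6  178. ]
hole [559.4  98.5 113.9] [560.4  98.3 115. ] [559.1  98.2 115. ]
short top [ 515.1 -285.8  122.3] [ 515.8 -285.3  123. ] [ 514.9 -285.7  123. ]
tube top [ 468.7 -143.3   96.9] [ 468.7 -143.2   97. ] [ 468.7 -143.4   97. ]
S [530.7  67.  115. ]
S [529.6 134.5 115. ]
S [588.4 132.2 115. ]
S [589.4  67.2 115. ]
T [588.9 134.2 115. ]
T [588.   66.5 115. ]
T [530.5  65.8 115. ]
T [532.1 133.7 115. ]
F [ 494.7 -103.7   52. ]
F [ 558.7 -305.6   52. ]
F [ 492.9 -326.7   52. ]
F [ 426.8 -125.8   52. ]
redA top [ 373.8 -188.8  166. ]
redB [ 617.5 -125.   166. ]
black [ 611.6 -242.2  166. ]
redA [ 371.9 -189.7  166. ]
redB [ 618.1 -126.   166. ]
black [ 612.5 -241.5  166. ]
```

```bash
cat >> h.py <<'E'
from scipy.spatial.transform import Rotation as R
def ax(): 
    s=ctrl.read_state(); return s,R.from_quat(s['ee_rot']).as_matrix()
def rep():
    s,M=ax(); print('t',round(s['time_s'],2),'tcp',s['tcp_pos'].round(1),'gp',(s['tcp_pos']+155*M[:,0]).round(1),'gap',round(s['finger_gap'],1),'F',s['wrist_force'].round(1),'j',s['joint_positions'].round(3)); print(M.round(4).tolist())
    return s,M
def go(p):  # delta in tool axes to bring the grasp point to p (mm)
    s,M=rep(); print('delta mm',(M.T@(np.array(p)-s['tcp_pos']-155*M[:,0])).round(1))
E
python3 -c "
from h import *
go([492.2,-214.5,250])"
```

```text
t 0.15 tcp [145.  530.6 404.1] gp [145.  530.4 249.1] gap 85.5 F [-0.3  0.8 -0. ] j [1.304 0.087 0.175 1.66  0.    1.571]
[[-0.0003, -0.9646, 0.2636], [-0.001, 0.2636, 0.9646], [-1.0, 0.0, -0.001]]
delta mm [-2.000e-01 -5.313e+02 -6.270e+02]
```

Request:
{"api": "step_arm", "payload": {
  "rows": [
    {"twist": 0.124},
    {"twist": 0.124},
    {"twist": 0.124},
    {"twist": 0.124},
    {"twist": 0.124}
  ],
  "gripper": 0,
  "force": 60
}}

```text
validation failed for argument at $.ro...
```

Request:
{"api": "step_arm", "payload": {
  "rows": [
    {"twist": 0.124},
    {"twist": 0.124},
    {"twist": 0.124}
  ]
}}

```text
validation failed for argument at $.ro...
```

```bash
python3 -c "
from h import *
go([492.2,-214.5,250])"
```

```text
t 0.15 tcp [145.  530.6 404.1] gp [145.  530.4 249.1] gap 85.5 F [-0.3  0.8 -0. ] j [1.304 0.087 0.175 1.66  0.    1.571]
[[-0.0003, -0.9646, 0.2636], [-0.001, 0.2636, 0.9646], [-1.0, 0.0, -0.001]]
delta mm [-2.000e-01 -5.313e+02 -6.270e+02]
```

Request:
{"api": "step_arm", "payload": {
  "rows": [
    {"delta_pos": [0,0,0],"twist": 0.124},
    {"delta_pos": [0,0,0],"twist": 0.124},
    {"delta_pos": [0,0,0],"twist": 0.124},
    {"delta_pos": [0,0,0],"twist": 0.124},
    {"delta_pos": [0,0,0],"twist": 0.124}
  ],
  "gripper": 0,
  "force": 60
}}

```text
time_s: 0.57
tcp_pos: [145.0, 530.5, 404.3]
ee_rot: [-0.235, 0.667, 0.235, 0.667]
wrist_force: [-1.1, -0.7, -0.5]
finger_gap: 85.4
```

Request:
{"api": "step_arm", "payload": {
  "rows": [
    {"delta_pos": [0,0,0],"twist": 0.124},
    {"delta_pos": [0,0,0],"twist": 0.124},
    {"delta_pos": [0,0,0],"twist": 0.124}
  ]
}}

```text
time_s: 0.82
tcp_pos: [145.0, 530.5, 404.4]
ee_rot: [-0.108, 0.699, 0.108, 0.699]
wrist_force: [0.4, -0.1, 0.4]
finger_gap: 85.5
```

```bash
python3 -c "
from h import *
go([492.2,-214.5,250])"
```

```text
t 0.82 tcp [145.  530.5 404.4] gp [145.  530.4 249.4] gap 85.5 F [ 0.4 -0.1  0.4] j [ 1.304  0.087  0.176  1.66  -0.     2.569]
[[-0.0001, -0.3011, 0.9536], [-0.0006, 0.9536, 0.3011], [-1.0, -0.0005, -0.0003]]
delta mm [-2.000e-01 -8.149e+02  1.068e+02]
```

Request:
{"api": "step_arm", "payload": {
  "rows": [
    {"delta_pos": [0,-0.038,0.005],"twist": 0},
    {"delta_pos": [0,-0.038,0.005],"twist": 0},
    {"delta_pos": [0,-0.038,0.005],"twist": 0},
    {"delta_pos": [0,-0.038,0.005],"twist": 0},
    {"delta_pos": [0,-0.038,0.005],"twist": 0}
  ]
}}

```text
time_s: 1.23
tcp_pos: [227.3, 355.8, 404.3]
ee_rot: [-0.11, 0.699, 0.11, 0.698]
wrist_force: [1.2, 0.4, 0.8]
finger_gap: 85.1
```

Request:
{"api": "step_arm", "payload": {
  "rows": [
    {"delta_pos": [0,-0.038,0.005],"twist": 0},
    {"delta_pos": [0,-0.038,0.005],"twist": 0},
    {"delta_pos": [0,-0.038,0.005],"twist": 0},
    {"delta_pos": [0,-0.038,0.005],"twist": 0},
    {"delta_pos": [0,-0.038,0.005],"twist": 0}
  ]
}}

```text
time_s: 1.65
tcp_pos: [309.3, 182.5, 404.7]
ee_rot: [-0.11, 0.698, 0.11, 0.699]
wrist_force: [1.2, 0.9, 0.1]
finger_gap: 85.5
```

Request:
{"api": "step_arm", "payload": {
  "rows": [
    {"delta_pos": [0,-0.038,0.005],"twist": 0},
    {"delta_pos": [0,-0.038,0.005],"twist": 0},
    {"delta_pos": [0,-0.038,0.005],"twist": 0},
    {"delta_pos": [0,-0.038,0.005],"twist": 0},
    {"delta_pos": [0,-0.038,0.005],"twist": 0}
  ]
}}

```text
time_s: 2.07
tcp_pos: [391.5, 9.0, 404.7]
ee_rot: [-0.11, 0.698, 0.11, 0.699]
wrist_force: [1.2, 0.0, 0.5]
finger_gap: 85.3
```

Request:
{"api": "step_arm", "payload": {
  "rows": [
    {"delta_pos": [0,-0.038,0.005],"twist": 0},
    {"delta_pos": [0,-0.038,0.005],"twist": 0},
    {"delta_pos": [0,-0.038,0.005],"twist": 0},
    {"delta_pos": [0,-0.038,0.005],"twist": 0},
    {"delta_pos": [0,0,0],"twist": 0}
  ]
}}

```text
time_s: 2.48
tcp_pos: [458.8, -132.0, 403.0]
ee_rot: [-0.109, 0.699, 0.108, 0.698]
wrist_force: [0.6, -0.5, -0.7]
finger_gap: 85.4
```

```bash
python3 -c "
from h import *
go([492.2,-214.5,250]); save('wrist','w2');save('scene','s2')"
```

```text
t 2.48 tcp [ 458.8 -132.   403. ] gp [ 458.6 -132.2  248. ] gap 85.4 F [ 0.6 -0.5 -0.7] j [-2.800e-01 -8.600e-02 -0.000e+00  1.658e+00 -1.000e-03  9.830e-01]
[[-0.0014, -0.3031, 0.9529], [-0.0008, 0.9529, 0.3031], [-1.0, -0.0003, -0.0016]]
delta mm [ -2.  -88.7   7.1]
```

View pics/w2.png

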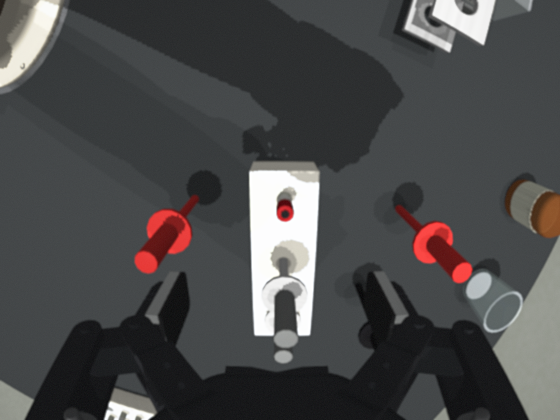

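View pics/s2.png

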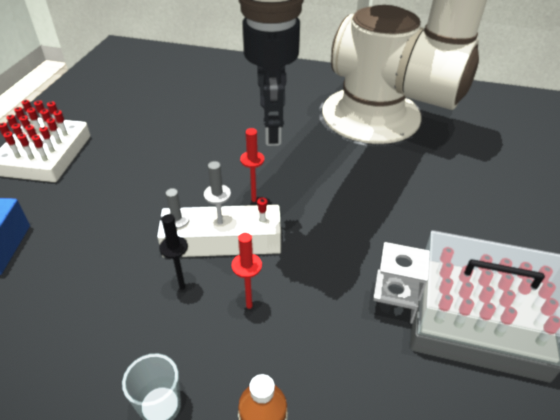

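Request:
{"api": "step_arm", "payload": {
  "rows": [
    {"delta_pos": [0,-0.03,0.0025],"twist": 0},
    {"delta_pos": [0,-0.03,0.0025],"twist": 0},
    {"delta_pos": [0,-0.02,0.002],"twist": 0},
    {"delta_pos": [0,-0.009,0],"twist": 0},
    {"delta_pos": [0,0,0],"twist": 0}
  ]
}}

```text
time_s: 3.0
tcp_pos: [491.2, -210.2, 404.4]
ee_rot: [-0.11, 0.699, 0.11, 0.698]
wrist_force: [-0.0, -0.2, 1.0]
finger_gap: 85.5
```

Request:
{"api": "step_arm", "payload": {
  "rows": [
    {"delta_pos": [0,0,0],"twist": 0},
    {"delta_pos": [0,0,0],"twist": 0}
  ]
}}

```text
time_s: 3.17
tcp_pos: [490.7, -208.7, 405.0]
ee_rot: [-0.11, 0.698, 0.11, 0.699]
wrist_force: [0.4, -0.3, -0.4]
finger_gap: 85.4
```

```bash
python3 -c "
from h import *
go([492.2,-214.5,152]); save('wrist','w3')"
```

```text
t 3.17 tcp [ 490.7 -208.7  405. ] gp [ 490.7 -208.7  250. ] gap 85.4 F [ 0.4 -0.3 -0.4] j [-0.402  0.046  0.134  1.658  0.     0.856]
[[0.0002, -0.3079, 0.9514], [0.0002, 0.9514, 0.3079], [-1.0, 0.0002, 0.0002]]
delta mm [98.  -6.  -0.4]
```

View pics/w3.png

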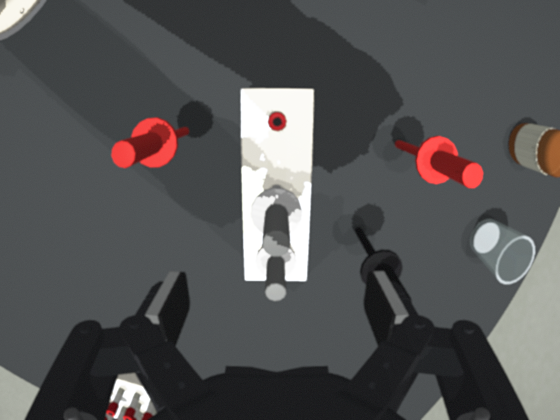

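```bash
cat >> h.py <<'E'
def wproj(d,s,p):
    M=R.from_quat(s['ee_rot']).as_matrix(); H=np.array(d['hand_eye'])
    q=M.T@(np.array(p)-s['tcp_pos']); q=H[:3,:3].T@(q-H[:3,3]); th=np.arctan2(np.hypot(q[0],q[1]),q[2]); ph=np.arctan2(q[1],q[0])
    return (d['cx']+d['fx']*th*np.cos(ph)).round(1),(d['cy']+d['fx']*th*np.sin(ph)).round(1)
E
python3 - <<'E'
from h import *
d=load('w3'); s=ctrl.read_state()
for n,p in [('long top',(492.2,-214.5,178)),('long col',(492.2,-214.5,118)),('short top',(515.3,-285.6,123)),('tube',(468.7,-143.3,97)),('pad',s['tcp_pos']+[0,0,-155])]: print(n,wproj(d,s,p))
im=cv2.imread('pics/w3.png'); cv2.imwrite('pics/c5.png',cv2.resize(im[170:320,200:350],None,fx=4,fy=4,interpolation=cv2.INTER_CUBIC))
E
```

```text
long top (np.float64(275.5), np.float64(241.5))
long col (np.float64(275.7), np.float64(211.7))
short top (np.float64(275.8), np.float64(290.4))
tube (np.float64(275.2), np.float64(119.8))
pad (np.float64(275.9), np.float64(294.7))
```

View pics/c5.png

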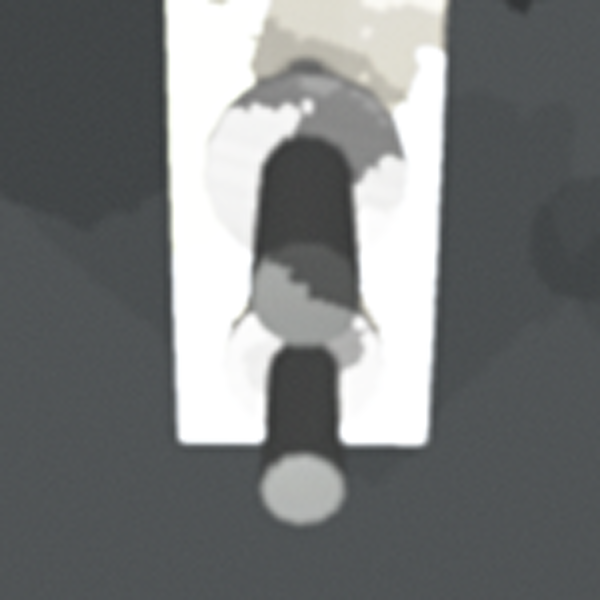

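Request:
{"api": "step_arm", "payload": {
  "rows": [
    {"delta_pos": [0,-0.007,0],"twist": 0},
    {"delta_pos": [0.02,0,0],"twist": 0},
    {"delta_pos": [0.02,0,0],"twist": 0},
    {"delta_pos": [0.02,0,0],"twist": 0},
    {"delta_pos": [0.015,0,0],"twist": 0}
  ]
}}

```text
time_s: 3.63
tcp_pos: [493.0, -216.4, 328.3]
ee_rot: [-0.11, 0.699, 0.11, 0.698]
wrist_force: [0.5, -1.4, -0.1]
finger_gap: 85.7
```

Request:
{"api": "step_arm", "payload": {
  "rows": [
    {"delta_pos": [0.013,0,0],"twist": 0},
    {"delta_pos": [0.01,0,0],"twist": 0},
    {"delta_pos": [0,0,0],"twist": 0},
    {"delta_pos": [0,0,0],"twist": 0}
  ]
}}

```text
time_s: 3.97
tcp_pos: [493.2, -216.6, 306.9]
ee_rot: [-0.11, 0.699, 0.11, 0.698]
wrist_force: [-0.0, -0.7, 0.1]
finger_gap: 85.6
```

```bash
python3 -c "
from h import *
go([492.2,-214.5,152]); save('wrist','w4');save('scene','s4')"
```

```text
t 3.97 tcp [ 493.2 -216.6  306.9] gp [ 493.1 -216.6  151.9] gap 85.6 F [-0.  -0.7  0.1] j [-0.414  0.045 -0.057  1.469 -0.     0.845]
[[-0.0001, -0.3071, 0.9517], [0.0, 0.9517, 0.3071], [-1.0, 0.0001, -0.0001]]
delta mm [-0.1  2.3 -0.3]
```

View pics/w4.png

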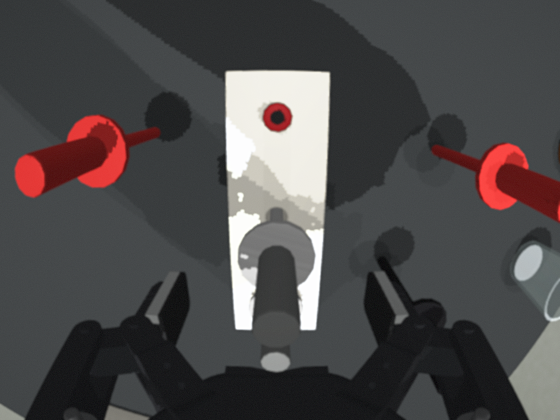

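View pics/s4.png

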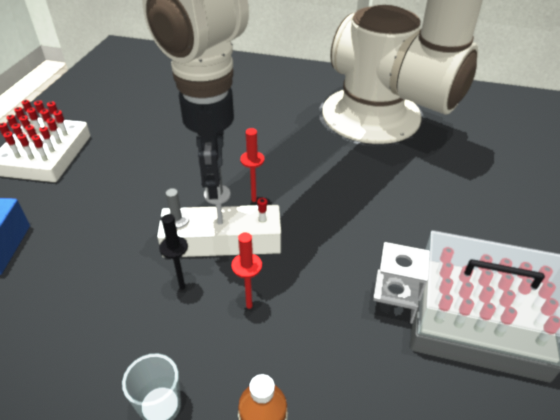

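Request:
{"api": "step_arm", "payload": {
  "rows": [
    {"delta_pos": [0,0.001,0],"twist": 0},
    {"delta_pos": [0,0,0],"twist": 0},
    {"delta_pos": [0,0,0],"twist": 0}
  ]
}}

```text
time_s: 4.32
tcp_pos: [493.0, -215.7, 307.3]
ee_rot: [-0.11, 0.698, 0.11, 0.699]
wrist_force: [0.4, 0.1, -0.7]
finger_gap: 85.8
```

Request:
{"api": "step_arm", "payload": {
  "rows": [
    {"delta_pos": [0,0,0],"twist": 0},
    {"delta_pos": [0,0,0],"twist": 0},
    {"delta_pos": [0,0,0],"twist": 0},
    {"delta_pos": [0,0,0],"twist": 0},
    {"delta_pos": [0,0,0],"twist": 0}
  ],
  "gripper": 1,
  "force": 50
}}

```text
time_s: 4.73
tcp_pos: [492.9, -215.7, 306.7]
ee_rot: [-0.11, 0.699, 0.11, 0.698]
wrist_force: [-0.7, 0.3, -0.3]
finger_gap: 25.6
```

Request:
{"api": "step_arm", "payload": {
  "rows": [
    {"delta_pos": [0,0,0],"twist": 0},
    {"delta_pos": [0,0,0],"twist": 0},
    {"delta_pos": [0,0,0],"twist": 0},
    {"delta_pos": [0,0,0],"twist": 0},
    {"delta_pos": [0,0,0],"twist": 0}
  ]
}}

```text
time_s: 5.15
tcp_pos: [492.9, -215.7, 306.8]
ee_rot: [-0.11, 0.698, 0.11, 0.699]
wrist_force: [-0.9, 0.4, 3.2]
finger_gap: 18.2
```

```bash
python3 -c "
from h import *
go([492.2,-214.5,152]); save('wrist','w5')"
```

```text
t 5.15 tcp [ 492.9 -215.7  306.8] gp [ 492.9 -215.7  151.8] gap 18.2 F [-0.9  0.4  3.2] j [-0.413  0.043 -0.059  1.468 -0.     0.846]
[[0.0002, -0.307, 0.9517], [-0.0001, 0.9517, 0.307], [-1.0, -0.0001, 0.0001]]
delta mm [-0.2  1.4 -0.3]
```

View pics/w5.png

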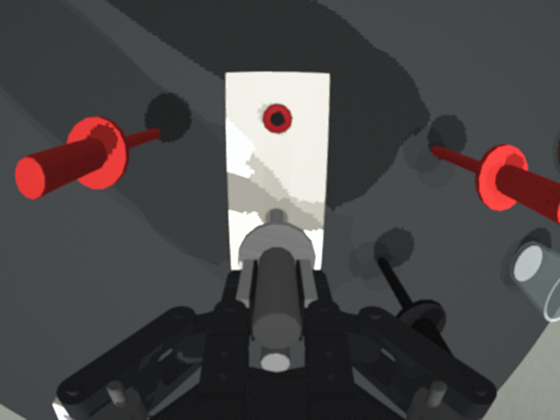

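Request:
{"api": "step_arm", "payload": {
  "rows": [
    {"delta_pos": [-0.003,0,0],"twist": 0},
    {"delta_pos": [-0.007,0,0],"twist": 0},
    {"delta_pos": [-0.01,0,0],"twist": 0},
    {"delta_pos": [-0.015,0,0],"twist": 0},
    {"delta_pos": [-0.015,0,0],"twist": 0}
  ]
}}

```text
time_s: 5.62
tcp_pos: [492.8, -215.7, 357.8]
ee_rot: [-0.11, 0.699, 0.11, 0.698]
wrist_force: [0.7, 0.0, -0.8]
finger_gap: 19.0
```

Request:
{"api": "step_arm", "payload": {
  "rows": [
    {"delta_pos": [-0.02,0,0],"twist": 0},
    {"delta_pos": [-0.02,0,0],"twist": 0},
    {"delta_pos": [-0.02,0,0],"twist": 0},
    {"delta_pos": [-0.02,0,0],"twist": 0},
    {"delta_pos": [-0.01,0,0],"twist": 0}
  ]
}}

```text
time_s: 6.03
tcp_pos: [492.6, -215.6, 450.2]
ee_rot: [-0.11, 0.698, 0.109, 0.7]
wrist_force: [1.8, 0.3, -1.3]
finger_gap: 18.8
```

```bash
python3 -c "
from h import *
go([559.6,98.3,292]); save('wrist','w6');save('scene','s6')"
```

```text
t 6.03 tcp [ 492.6 -215.6  450.2] gp [ 493.1 -215.8  295.2] gap 18.8 F [ 1.8  0.3 -1.3] j [-0.413  0.078  0.255  1.745  0.     0.846]
[[0.0031, -0.307, 0.9517], [-0.0013, 0.9517, 0.307], [-1.0, -0.0022, 0.0025]]
delta mm [  3.  278.5 159.7]
```

View pics/w6.png

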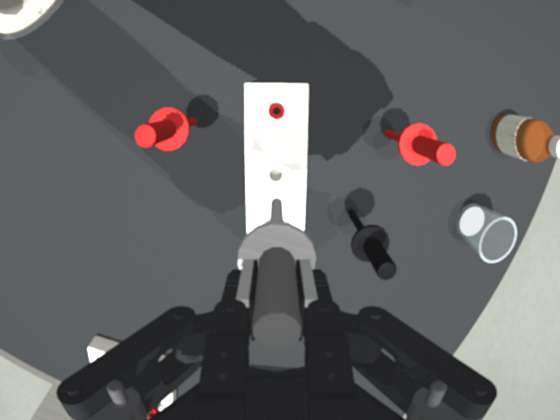

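View pics/s6.png

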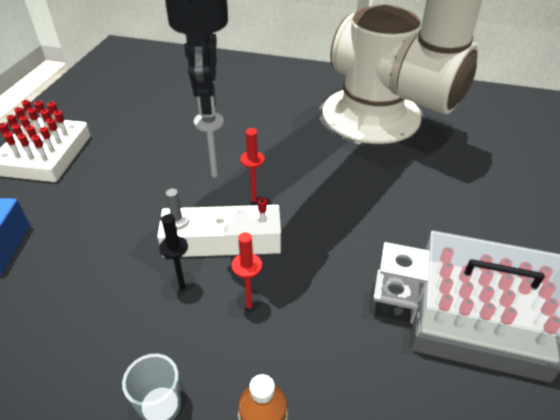

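Request:
{"api": "step_arm", "payload": {
  "rows": [
    {"delta_pos": [0,0.01,0.006],"twist": 0},
    {"delta_pos": [0,0.02,0.0115],"twist": 0},
    {"delta_pos": [0,0.03,0.017],"twist": 0},
    {"delta_pos": [0,0.03,0.017],"twist": 0},
    {"delta_pos": [0,0.03,0.017],"twist": 0}
  ]
}}

```text
time_s: 6.55
tcp_pos: [521.1, -78.7, 445.7]
ee_rot: [-0.109, 0.699, 0.11, 0.698]
wrist_force: [0.4, 0.4, -0.8]
finger_gap: 18.6
```

Request:
{"api": "step_arm", "payload": {
  "rows": [
    {"delta_pos": [0,0.03,0.017],"twist": 0},
    {"delta_pos": [0,0.03,0.017],"twist": 0},
    {"delta_pos": [0,0.03,0.017],"twist": 0},
    {"delta_pos": [0,0.03,0.017],"twist": 0},
    {"delta_pos": [0,0.02,0.0115],"twist": 0}
  ]
}}

```text
time_s: 6.97
tcp_pos: [553.8, 80.5, 445.5]
ee_rot: [-0.11, 0.699, 0.111, 0.698]
wrist_force: [0.8, -1.2, -1.7]
finger_gap: 18.2
```

Request:
{"api": "step_arm", "payload": {
  "rows": [
    {"delta_pos": [0,0.01,0.006],"twist": 0},
    {"delta_pos": [0,0.006,0.004],"twist": 0},
    {"delta_pos": [0,0,0],"twist": 0},
    {"delta_pos": [0,0,0],"twist": 0},
    {"delta_pos": [0,0,0],"twist": 0}
  ]
}}

```text
time_s: 7.38
tcp_pos: [558.4, 94.4, 446.7]
ee_rot: [-0.11, 0.699, 0.109, 0.699]
wrist_force: [-1.1, 0.2, -0.9]
finger_gap: 18.5
```

```bash
python3 -c "
from h import *
go([559.6,98.3,292]); save('top','t7');save('scene','s7')
a=cv2.imread('pics/s7.png')
cv2.imwrite('pics/c6.png',cv2.resize(a[80:330,340:480],None,fx=2.4,fy=2.4,interpolation=cv2.INTER_CUBIC))
a=cv2.imread('pics/t7.png')
cv2.imwrite('pics/c7.png',cv2.resize(a[60:240,60:220],None,fx=3,fy=3,interpolation=cv2.INTER_CUBIC))"
```

```text
t 7.38 tcp [558.4  94.4 446.7] gp [558.4  94.4 291.7] gap 18.5 F [-1.1  0.2 -0.9] j [ 0.168  0.148  0.326  1.748 -0.     1.428]
[[-0.0002, -0.3058, 0.9521], [-0.0003, 0.9521, 0.3058], [-1.0, -0.0002, -0.0002]]
delta mm [-0.3  3.4  2.4]
```

View pics/c6.png

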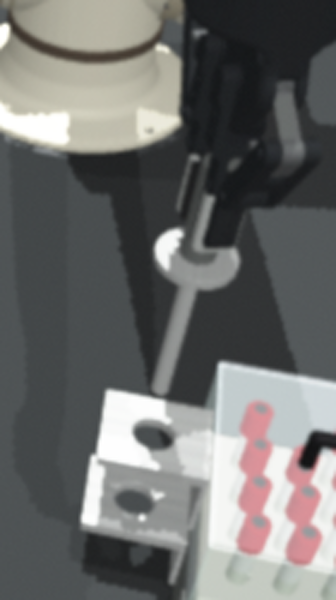

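View pics/c7.png

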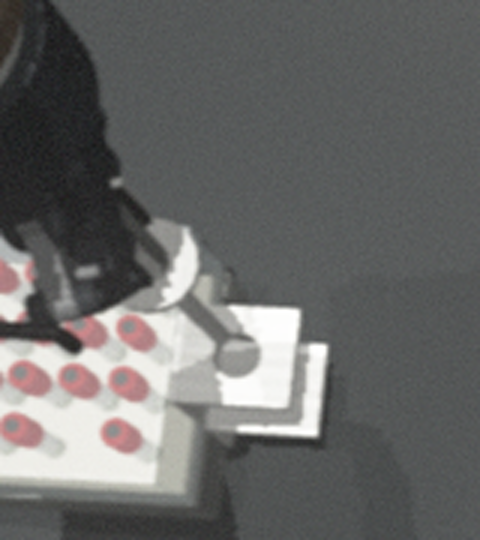

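Run:
```python
from h import *
S=load('s7');t=load('t7')
print('foot exp',proj(S,(558.4,94.4,152)),proj(t,(558.4,94.4,152)))
print('collar ctr exp z252',proj(S,(558.4,94.4,252)),proj(t,(558.4,94.4,252)))
a=cv2.imread('pics/s7.png');b=cv2.imread('pics/t7.png')
x=cv2.resize(a[170:280,370:450],None,fx=5,fy=5,interpolation=cv2.INTER_CUBIC)
y=cv2.resize(b[130:200,100:170],None,fx=6,fy=6,interpolation=cv2.INTER_CUBIC)
h=550; y=cv2.copyMakeBorder(y,0,h-y.shape[0],0,0,0)if y.shape[0]<h else y
cv2.imwrite('pics/c8.png',cv2.convertScaleAbs(np.hstack([x,y[:h]]),alpha=1.3))
```

```text
foot exp (np.float64(406.1141821102036), np.float64(242.02579956279436)) (np.float64(134.3749317361817), np.float64(172.40000433548624))
collar ctr exp z252 (np.float64(420.85935150335433), np.float64(188.9704056924464)) (np.float64(111.43714338858729), np.float64(149.53508108208524))
```

View pics/c8.png

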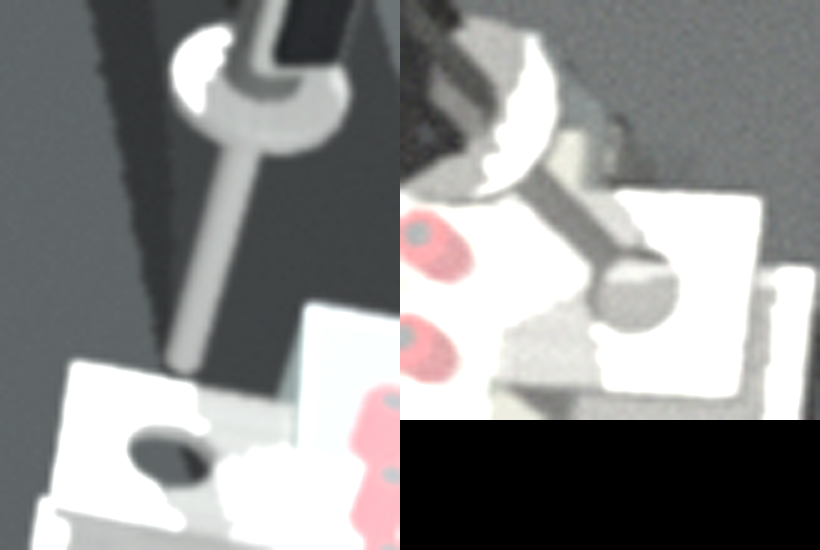

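Request:
{"api": "step_arm", "payload": {
  "rows": [
    {"delta_pos": [0,0.0035,0.0025],"twist": 0},
    {"delta_pos": [0.01,0,0],"twist": 0},
    {"delta_pos": [0.015,0,0],"twist": 0},
    {"delta_pos": [0.01,0,0],"twist": 0},
    {"delta_pos": [0,0,0],"twist": 0}
  ]
}}

```text
time_s: 7.9
tcp_pos: [559.7, 99.3, 409.4]
ee_rot: [-0.11, 0.7, 0.11, 0.697]
wrist_force: [-0.0, 0.8, -2.1]
finger_gap: 18.9
```

Request:
{"api": "step_arm", "payload": {
  "rows": [
    {"delta_pos": [0,0,0],"twist": 0},
    {"delta_pos": [0,0,0],"twist": 0}
  ]
}}

```text
time_s: 8.07
tcp_pos: [559.8, 99.5, 412.4]
ee_rot: [-0.11, 0.698, 0.11, 0.699]
wrist_force: [0.4, -0.6, -0.7]
finger_gap: 18.8
```

Run:
```python
from h import *
go([559.6,98.3,154.8]); S=save('scene','s8');t=save('top','t8')
a=cv2.imread('pics/s8.png');b=cv2.imread('pics/t8.png')
x=cv2.resize(a[190:300,370:450],None,fx=5,fy=5,interpolation=cv2.INTER_CUBIC)
y=cv2.resize(b[130:222,100:180],None,fx=5,fy=5,interpolation=cv2.INTER_CUBIC)
y=cv2.copyMakeBorder(y,0,550-y.shape[0],0,0,0)
cv2.imwrite('pics/c9.png',np.hstack([x,y]))
```

```text
t 8.07 tcp [559.8  99.5 412.4] gp [559.9  99.5 257.4] gap 18.8 F [ 0.4 -0.6 -0.7] j [0.176 0.135 0.243 1.679 0.    1.435]
[[0.0006, -0.3068, 0.9518], [0.0001, 0.9518, 0.3068], [-1.0, -0.0001, 0.0006]]
delta mm [102.6  -1.   -0.7]
```

View pics/c9.png

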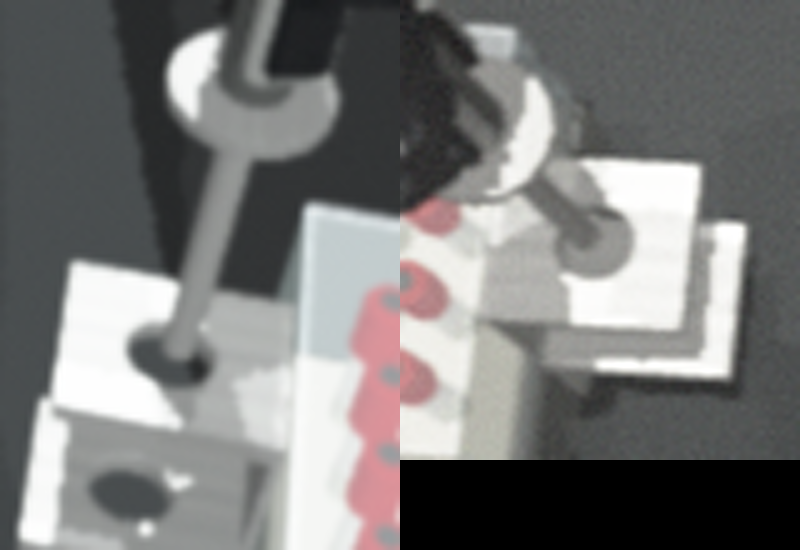

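Request:
{"api": "step_arm", "payload": {
  "rows": [
    {"delta_pos": [0.007,-0.001,-0.0005],"twist": 0},
    {"delta_pos": [0.012,0,0],"twist": 0},
    {"delta_pos": [0.012,0,0],"twist": 0},
    {"delta_pos": [0.012,0,0],"twist": 0},
    {"delta_pos": [0.007,0,0],"twist": 0}
  ]
}}

```text
time_s: 8.58
tcp_pos: [559.5, 98.4, 360.2]
ee_rot: [-0.11, 0.699, 0.11, 0.698]
wrist_force: [0.9, 0.6, -2.3]
finger_gap: 18.9
```

Request:
{"api": "step_arm", "payload": {
  "rows": [
    {"delta_pos": [0,0,0],"twist": 0},
    {"delta_pos": [0,0,0],"twist": 0}
  ]
}}

```text
time_s: 8.75
tcp_pos: [559.6, 98.4, 361.7]
ee_rot: [-0.11, 0.699, 0.11, 0.698]
wrist_force: [0.1, 0.2, -0.6]
finger_gap: 18.5
```

Run:
```python
from h import *
go([559.6,98.3,154.8]); S=save('scene','s9');t=save('top','t9')
a=cv2.imread('pics/s9.png');b=cv2.imread('pics/t9.png')
x=cv2.resize(a[210:320,370:450],None,fx=5,fy=5,interpolation=cv2.INTER_CUBIC)
y=cv2.resize(b[130:222,100:180],None,fx=5,fy=5,interpolation=cv2.INTER_CUBIC)
y=cv2.copyMakeBorder(y,0,550-y.shape[0],0,0,0)
cv2.imwrite('pics/c10.png',np.hstack([x,y]))
```

```text
t 8.75 tcp [559.6  98.4 361.7] gp [559.5  98.4 206.7] gap 18.5 F [ 0.1  0.2 -0.6] j [ 0.174  0.119  0.127  1.58  -0.     1.433]
[[-0.0003, -0.307, 0.9517], [-0.0001, 0.9517, 0.307], [-1.0, 0.0, -0.0003]]
delta mm [51.9 -0.1  0.1]
```

View pics/c10.png

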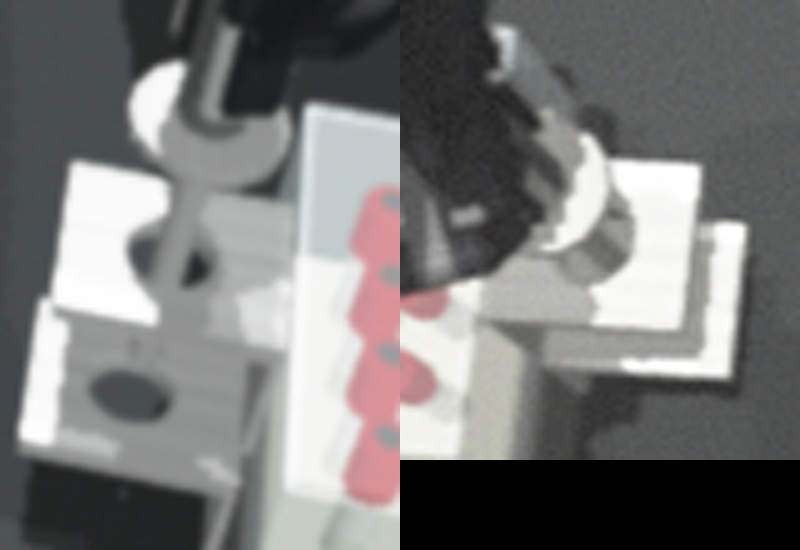

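Request:
{"api": "step_arm", "payload": {
  "rows": [
    {"delta_pos": [0.006,0,0],"twist": 0},
    {"delta_pos": [0.008,0,0],"twist": 0},
    {"delta_pos": [0.008,0,0],"twist": 0},
    {"delta_pos": [0.008,0,0],"twist": 0},
    {"delta_pos": [0.004,0,0],"twist": 0}
  ]
}}

```text
time_s: 9.27
tcp_pos: [559.4, 98.4, 325.8]
ee_rot: [-0.11, 0.699, 0.11, 0.698]
wrist_force: [-1.0, -1.0, -1.4]
finger_gap: 19.2
```

Request:
{"api": "step_arm", "payload": {
  "rows": [
    {"delta_pos": [0.004,0,0],"twist": 0},
    {"delta_pos": [0.004,0,0],"twist": 0},
    {"delta_pos": [0.003,0,0],"twist": 0},
    {"delta_pos": [0,0,0],"twist": 0},
    {"delta_pos": [0,0,0],"twist": 0}
  ]
}}

```text
time_s: 9.68
tcp_pos: [559.7, 98.4, 316.7]
ee_rot: [-0.11, 0.699, 0.11, 0.699]
wrist_force: [-0.6, 0.7, -0.5]
finger_gap: 18.9
```

Run:
```python
from h import *
go([559.6,98.3,154.8]); S=save('scene','s10');t=save('top','t10')
a=cv2.imread('pics/s10.png');b=cv2.imread('pics/t10.png')
x=cv2.resize(a[210:320,370:450],None,fx=5,fy=5,interpolation=cv2.INTER_CUBIC)
y=cv2.resize(b[130:222,100:180],None,fx=5,fy=5,interpolation=cv2.INTER_CUBIC)
y=cv2.copyMakeBorder(y,0,550-y.shape[0],0,0,0)
cv2.imwrite('pics/c11.png',np.hstack([x,y]))
```

```text
t 9.68 tcp [559.7  98.4 316.7] gp [559.7  98.4 161.7] gap 18.9 F [-0.6  0.7 -0.5] j [ 0.174  0.115  0.037  1.492 -0.     1.433]
[[0.0, -0.3069, 0.9517], [-0.0, 0.9517, 0.3069], [-1.0, -0.0, 0.0]]
delta mm [ 6.9 -0.1 -0.1]
```

View pics/c11.png

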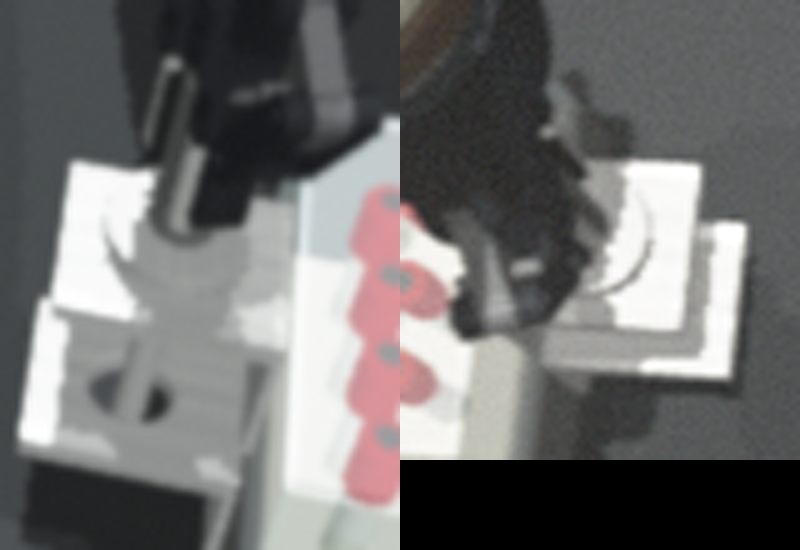

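Request:
{"api": "step_arm", "payload": {
  "rows": [
    {"delta_pos": [0.0015,0,0],"twist": 0},
    {"delta_pos": [0.0015,0,0],"twist": 0},
    {"delta_pos": [0.0015,0,0],"twist": 0},
    {"delta_pos": [0.001,0,0],"twist": 0},
    {"delta_pos": [0,0,0],"twist": 0}
  ]
}}

```text
time_s: 10.2
tcp_pos: [559.6, 98.5, 310.9]
ee_rot: [-0.11, 0.699, 0.11, 0.698]
wrist_force: [-0.0, -0.5, -0.9]
finger_gap: 18.8
```

Request:
{"api": "step_arm", "payload": {
  "rows": [
    {"delta_pos": [0.0005,0,0],"twist": 0},
    {"delta_pos": [0.0005,0,0],"twist": 0},
    {"delta_pos": [0,0,0],"twist": 0}
  ]
}}

```text
time_s: 10.45
tcp_pos: [559.7, 98.5, 310.1]
ee_rot: [-0.11, 0.699, 0.11, 0.698]
wrist_force: [0.6, -0.8, -2.3]
finger_gap: 18.5
```

Request:
{"api": "step_arm", "payload": {
  "rows": [
    {"delta_pos": [0.0005,0,0],"twist": 0},
    {"delta_pos": [0,0,0],"twist": 0},
    {"delta_pos": [0,0,0],"twist": 0}
  ]
}}

```text
time_s: 10.7
tcp_pos: [559.6, 98.5, 309.9]
ee_rot: [-0.11, 0.698, 0.11, 0.699]
wrist_force: [-0.9, -0.9, -0.0]
finger_gap: 18.8
```

Request:
{"api": "step_arm", "payload": {
  "rows": [
    {"delta_pos": [0.0005,0,0],"twist": 0},
    {"delta_pos": [0,0,0],"twist": 0},
    {"delta_pos": [0,0,0],"twist": 0}
  ]
}}

```text
time_s: 10.95
tcp_pos: [559.6, 98.4, 309.8]
ee_rot: [-0.11, 0.698, 0.11, 0.699]
wrist_force: [-2.2, -0.0, 6.6]
finger_gap: 18.3
```

Request:
{"api": "step_arm", "payload": {
  "rows": [
    {"delta_pos": [0.0005,0,0],"twist": 0},
    {"delta_pos": [0,0,0],"twist": 0},
    {"delta_pos": [0,0,0],"twist": 0}
  ]
}}

```text
time_s: 11.2
tcp_pos: [559.5, 98.4, 309.8]
ee_rot: [-0.11, 0.698, 0.11, 0.699]
wrist_force: [-4.1, -0.1, 9.1]
finger_gap: 18.7
```

Request:
{"api": "step_arm", "payload": {
  "rows": [
    {"delta_pos": [0.0005,0,0],"twist": 0},
    {"delta_pos": [0,0,0],"twist": 0},
    {"delta_pos": [0,0,0],"twist": 0}
  ]
}}

```text
time_s: 11.45
tcp_pos: [559.5, 98.4, 309.8]
ee_rot: [-0.11, 0.698, 0.11, 0.699]
wrist_force: [-4.8, -0.4, 11.2]
finger_gap: 19.1
```

Request:
{"api": "step_arm", "payload": {
  "rows": [
    {"delta_pos": [0,0,0],"twist": 0},
    {"delta_pos": [0,0,0],"twist": 0},
    {"delta_pos": [0,0,0],"twist": 0},
    {"delta_pos": [0,0,0],"twist": 0},
    {"delta_pos": [0,0,0],"twist": 0}
  ],
  "gripper": 0
}}

```text
time_s: 11.87
tcp_pos: [559.7, 98.5, 307.9]
ee_rot: [-0.11, 0.699, 0.11, 0.698]
wrist_force: [-0.3, -0.9, 0.8]
finger_gap: 77.5
```

Request:
{"api": "step_arm", "payload": {
  "rows": [
    {"delta_pos": [0,0,0],"twist": 0},
    {"delta_pos": [0,0,0],"twist": 0},
    {"delta_pos": [0,0,0],"twist": 0},
    {"delta_pos": [0,0,0],"twist": 0}
  ]
}}

```text
time_s: 12.2
tcp_pos: [559.6, 98.5, 308.1]
ee_rot: [-0.11, 0.699, 0.11, 0.698]
wrist_force: [0.7, 0.4, 0.9]
finger_gap: 85.3
```

```bash
python3 -c "
from h import *
rep(); save('wrist','w12')"
```

```text
t 12.2 tcp [559.6  98.5 308.1] gp [559.6  98.5 153.1] gap 85.3 F [0.7 0.4 0.9] j [ 0.174  0.115  0.02   1.476 -0.     1.433]
[[-0.0001, -0.307, 0.9517], [-0.0, 0.9517, 0.307], [-1.0, -0.0, -0.0001]]
```

View pics/w12.png

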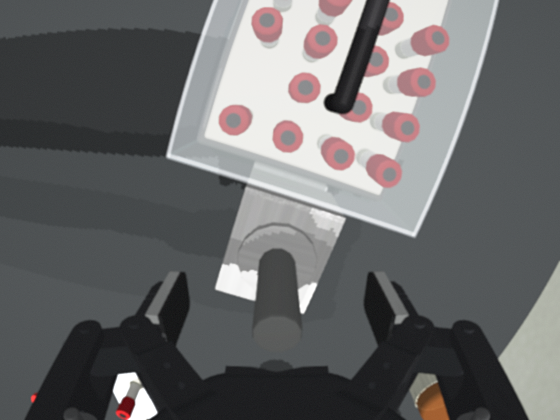

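The rod stands free with its collar on the lug, at wrist (277,255). The jaws are open on both sides of it, so I'll back straight up.

Request:
{"api": "step_arm", "payload": {
  "rows": [
    {"delta_pos": [-0.01,0,0],"twist": 0},
    {"delta_pos": [-0.02,0,0],"twist": 0},
    {"delta_pos": [-0.03,0,0],"twist": 0},
    {"delta_pos": [-0.03,0,0],"twist": 0},
    {"delta_pos": [-0.03,0,0],"twist": 0}
  ]
}}

```text
time_s: 12.67
tcp_pos: [559.2, 98.4, 430.3]
ee_rot: [-0.11, 0.698, 0.11, 0.699]
wrist_force: [0.7, -0.3, 0.2]
finger_gap: 85.4
```

Request:
{"api": "step_arm", "payload": {
  "rows": [
    {"delta_pos": [0,-0.03,-0.035],"twist": 0},
    {"delta_pos": [0,-0.02,-0.035],"twist": 0},
    {"delta_pos": [0,0,-0.035],"twist": 0},
    {"delta_pos": [0,0,-0.035],"twist": 0},
    {"delta_pos": [0,0,-0.035],"twist": 0}
  ]
}}

```text
time_s: 13.08
tcp_pos: [409.1, 0.3, 428.8]
ee_rot: [-0.11, 0.698, 0.11, 0.699]
wrist_force: [0.5, -0.5, 0.8]
finger_gap: 85.5
```

Request:
{"api": "step_arm", "payload": {
  "rows": [
    {"delta_pos": [0,0,0],"twist": 0},
    {"delta_pos": [0,0,0],"twist": 0},
    {"delta_pos": [0,0,0],"twist": 0}
  ]
}}

```text
time_s: 13.33
tcp_pos: [410.9, 0.9, 429.0]
ee_rot: [-0.11, 0.698, 0.11, 0.699]
wrist_force: [-0.1, 1.0, 0.7]
finger_gap: 85.4
```

Run:
```python
from h import *
rep(); S=save('scene','s13');t=save('top','t13')
for z in (115,121,181,15): print(z,np.round(proj(S,(559.6,98.4,z)),1),np.round(proj(t,(559.6,98.4,z)),1))
a=cv2.imread('pics/s13.png');b=cv2.imread('pics/t13.png')
x=cv2.resize(a[210:320,370:450],None,fx=5,fy=5,interpolation=cv2.INTER_CUBIC)
y=cv2.resize(b[130:222,100:180],None,fx=5,fy=5,interpolation=cv2.INTER_CUBIC)
y=cv2.copyMakeBorder(y,0,550-y.shape[0],0,0,0)
cv2.imwrite('pics/c13.png',np.hstack([x,y]))
```

```text
t 13.33 tcp [410.9   0.9 429. ] gp [411.1   0.9 274. ] gap 85.4 F [-0.1  1.   0.7] j [ 0.002 -0.232 -0.076  1.725  0.     1.261]
[[0.0018, -0.3067, 0.9518], [0.0001, 0.9518, 0.3067], [-1.0, -0.0005, 0.0018]]
115 [404.1 260.2] [138.9 178.5]
121 [404.9 257.5] [137.8 177.4]
181 [413.  228.9] [125.9 165.6]
15 [392.6 300.6] [154.8 194.1]
```

View pics/c13.png

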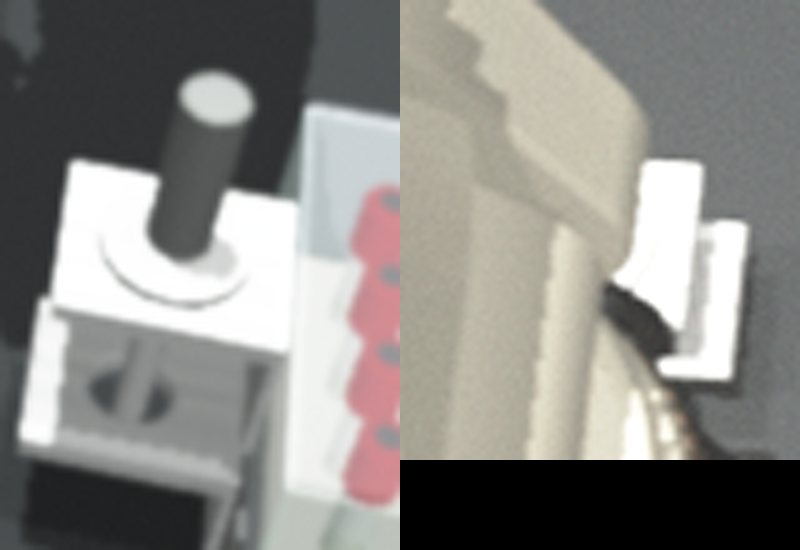

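View pics/s13.png

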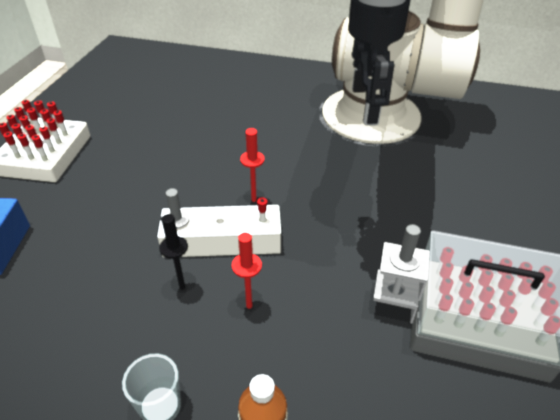

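```bash
python3 -c "
from h import *
ctrl.job_done(); rep()"
```

```text
the job is handed in; nothing more can be done
the job is handed in; nothing more can be done
```

I took the long grey rod from the middle hole of the foam block and lowered it through the cover's lug, then the base's lug. Its collar sits on the upper lug. I let go, moved the arm clear and handed the job in at about 13.4 s.

**Lowering:** the collar touched at TCP z = 309.8 mm, the height I had worked out for it. I then pressed with about 11 N before opening the jaws.

**Last picture:**
- The collar lies flat on the upper lug and the shank passes through the lower hole.
- The grip top is at pixel (413.4, 229.6), where (413.0, 228.9) was expected.
- The short rod, the sample tube and the red and black look-alikes stand where they were.

**Not confirmed:** the arm blocked the top camera's view of the rod in the last picture, so the final seating rests on the scene picture, an earlier wrist picture and the contact force. Pictures before and during lowering agreed with the measured positions to about 1–2 mm.

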